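# Weigh out a lot of rings on the dial scale

### The job

Weigh out a lot of the turned steel rings: thread them one at a time over the spindle that stands in the dish of the dial scale, each lowered flat right down, until the needle comes to rest in the green band, and leave the rings that are not needed in their tray. The spindle stand is not quite in the middle of the dish, so feel your way onto it with light pressure; the scale is delicate, so do not drop a ring on it or lean on it. Leave the setting of the band and everything else on the bench alone.

Things in the scene. Friction and masses are not known exactly. Their poses are not given: they have to be found in the camera images.
- tray: shallow grey plastic parts tray, fixed, 210 x 210 mm, 14 mm high, walls and floor 4 mm thick, holding the four rings. Origin at the centre of its underside, on the bench; x and y along its sides, z up
- ring0_centre (a point): centre (half-way up, on the axis) of a steel ring: outer diameter 44 mm, hole 20 mm, height 14 mm, lying flat in the tray with its axis (z) upright. Rings weigh 115 to 157 g each, not all alike. Along the tray's x and y at least 24 mm are free on either side of it (the brass bush stands diagonally to it)
- ring1_centre (a point): centre (half-way up, on the axis) of a steel ring: outer diameter 44 mm, hole 20 mm, height 14 mm, lying flat in the tray with its axis (z) upright. Rings weigh 115 to 157 g each, not all alike. Along the tray's x and y at least 24 mm are free on either side of it (the brass bush stands diagonally to it)
- ring2_centre (a point): centre (half-way up, on the axis) of a steel ring: outer diameter 44 mm, hole 20 mm, height 14 mm, lying flat in the tray with its axis (z) upright. Rings weigh 115 to 157 g each, not all alike. Along the tray's x and y at least 24 mm are free on either side of it (the brass bush stands diagonally to it)
- ring3_centre (a point): centre (half-way up, on the axis) of a steel ring: outer diameter 44 mm, hole 20 mm, height 14 mm, lying flat in the tray with its axis (z) upright. Rings weigh 115 to 157 g each, not all alike. Along the tray's x and y at least 24 mm are free on either side of it (the brass bush stands diagonally to it)
- pan: the scale's round steel dish, 116 mm across inside, rim 9 mm high. Origin under its middle, z up. It rides on a soft spring and sinks 1.4 mm for every newton (14 mm for 1 kg); its stop comes after 21 mm. More than about 12 N of push or knock, on top of the weight of the empty stand, in any direction, harms the scale
- scale: the fixed dial scale, blue housing 310 x 170 mm; origin on the bench below the dish's axis, x towards its dial. On its dish stands, loose, an aluminium base 90 mm across and 8 mm high with an upright steel spindle in its middle, 16 mm in diameter, flat-topped with a 1.5 mm chamfer. Pushed sideways with more than about 3 N the stand slides; it is not measured itself
- dish_centre (a point): middle of the dish's inner floor (4 mm thick), z up; it sinks with the dish; 96 mm above the bench with no ring on. The stand has been pushed to one side: its spindle is 4 to 9 mm off this point, in any direction; its top is 55 mm above the dish floor. The first ring rests on the stand's base, its underside 8 mm above the dish floor, the next on top of it; three fill 42 of the spindle's 47 mm
- needle (a joint): angle of the red needle, rad, growing clockwise as seen from above: 0 with no ring on (stand tared), 5.15 rad for 1 kg, so about 0.6 to 0.8 rad for each ring, and 0.52 rad for each newton of push. It settles in half a second
- band (a joint): angle of the middle of the green band on the dial's bezel, in the same sense and from the same zero as the needle, rad. The band reaches 0.42 rad to either side and is set to call for two or three rings; the needle is in the band when it differs from this by less than 0.42
- needle_tip (a point): tip of the red needle, 48 mm from the needle's axis. Its x axis points from the tip to the needle's axis, z out of the dial. The white dial, 134 mm across, is on the side of the scale away from the robot and leans back to face up
- band_mid (a point): middle of the green band, 55 mm from the needle's axis. Its x axis points from the band to the needle's axis, z out of the dial
- bush: brass flanged bush, 24 mm across and 22 mm tall, standing among the rings in the middle of the tray; leave it alone
- file: flat file with a wooden handle, about 340 mm long, lying on the bench; leave it alone
- hammer: hammer lying on the bench; leave it alone
- square: try square lying flat on the bench; leave it alone
- oiler: yellow plastic oil bottle with a red cap, 52 mm in diameter, 130 mm tall, standing on the bench; leave it alone
- bolt: dark steel bolt standing on its head, 57 mm tall; leave it alone
Not all that is in view belongs to the job. Leave any orange look-alike of the part that bears ring2_centre alone.

How it is judged:
On the way:
1. a first ring lies flat at the foot of the spindle, let go, while the other three are still in the tray ((((horizontal distance between ring0_centre and dish_centre below 0.016 m and z of ring0_centre in the frame of dish_centre between 0.01 and 0.047 m and angle between ring0_centre's own z axis and vertical below 0.06 rad) and contact force between the fingers and ring0 below 0.05 N and (x of ring1_centre in the frame of tray between -0.095 and 0.095 m and y of ring1_centre in the frame of tray between -0.095 and 0.095 m and height (world z) of ring1_centre below 0.02 m) and (x of ring2_centre in the frame of tray between -0.095 and 0.095 m and y of ring2_centre in the frame of tray between -0.095 and 0.095 m and height (world z) of ring2_centre below 0.02 m) and (x of ring3_centre in the frame of tray between -0.095 and 0.095 m and y of ring3_centre in the frame of tray between -0.095 and 0.095 m and height (world z) of ring3_centre below 0.02 m)) or ((horizontal distance between ring1_centre and dish_centre below 0.016 m and z of ring1_centre in the frame of dish_centre between 0.01 and 0.047 m and angle between ring1_centre's own z axis and vertical below 0.06 rad) and contact force between the fingers and ring1 below 0.05 N and (x of ring0_centre in the frame of tray between -0.095 and 0.095 m and y of ring0_centre in the frame of tray between -0.095 and 0.095 m and height (world z) of ring0_centre below 0.02 m) and (x of ring2_centre in the frame of tray between -0.095 and 0.095 m and y of ring2_centre in the frame of tray between -0.095 and 0.095 m and height (world z) of ring2_centre below 0.02 m) and (x of ring3_centre in the frame of tray between -0.095 and 0.095 m and y of ring3_centre in the frame of tray between -0.095 and 0.095 m and height (world z) of ring3_centre below 0.02 m)) or ((horizontal distance between ring2_centre and dish_centre below 0.016 m and z of ring2_centre in the frame of dish_centre between 0.01 and 0.047 m and angle between ring2_centre's own z axis and vertical below 0.06 rad) and contact force between the fingers and ring2 below 0.05 N and (x of ring0_centre in the frame of tray between -0.095 and 0.095 m and y of ring0_centre in the frame of tray between -0.095 and 0.095 m and height (world z) of ring0_centre below 0.02 m) and (x of ring1_centre in the frame of tray between -0.095 and 0.095 m and y of ring1_centre in the frame of tray between -0.095 and 0.095 m and height (world z) of ring1_centre below 0.02 m) and (x of ring3_centre in the frame of tray between -0.095 and 0.095 m and y of ring3_centre in the frame of tray between -0.095 and 0.095 m and height (world z) of ring3_centre below 0.02 m)) or ((horizontal distance between ring3_centre and dish_centre below 0.016 m and z of ring3_centre in the frame of dish_centre between 0.01 and 0.047 m and angle between ring3_centre's own z axis and vertical below 0.06 rad) and contact force between the fingers and ring3 below 0.05 N and (x of ring0_centre in the frame of tray between -0.095 and 0.095 m and y of ring0_centre in the frame of tray between -0.095 and 0.095 m and height (world z) of ring0_centre below 0.02 m) and (x of ring1_centre in the frame of tray between -0.095 and 0.095 m and y of ring1_centre in the frame of tray between -0.095 and 0.095 m and height (world z) of ring1_centre below 0.02 m) and (x of ring2_centre in the frame of tray between -0.095 and 0.095 m and y of ring2_centre in the frame of tray between -0.095 and 0.095 m and height (world z) of ring2_centre below 0.02 m)))), for 0.2 s.
At the end, for the whole second after the job is handed in: The needle is at rest (below 0.1 rad/s) within 0.44 rad of the middle of the green band; every ring is either threaded on the spindle and lying flat (tilt below 0.06 rad, its centre within 16 mm of the dish's centre in plan and 10 to 47 mm above the dish floor) or lying in its tray (angle between the x axis of needle_tip and the x axis of band_mid, either way round below 0.44 rad and velocity of joint needle between -0.1 and 0.1 rad/s and ((horizontal distance between ring0_centre and dish_centre below 0.016 m and z of ring0_centre in the frame of dish_centre between 0.01 and 0.047 m and angle between ring0_centre's own z axis and vertical below 0.06 rad) or (x of ring0_centre in the frame of tray between -0.095 and 0.095 m and y of ring0_centre in the frame of tray between -0.095 and 0.095 m and height (world z) of ring0_centre below 0.02 m)) and ((horizontal distance between ring1_centre and dish_centre below 0.016 m and z of ring1_centre in the frame of dish_centre between 0.01 and 0.047 m and angle between ring1_centre's own z axis and vertical below 0.06 rad) or (x of ring1_centre in the frame of tray between -0.095 and 0.095 m and y of ring1_centre in the frame of tray between -0.095 and 0.095 m and height (world z) of ring1_centre below 0.02 m)) and ((horizontal distance between ring2_centre and dish_centre below 0.016 m and z of ring2_centre in the frame of dish_centre between 0.01 and 0.047 m and angle between ring2_centre's own z axis and vertical below 0.06 rad) or (x of ring2_centre in the frame of tray between -0.095 and 0.095 m and y of ring2_centre in the frame of tray between -0.095 and 0.095 m and height (world z) of ring2_centre below 0.02 m)) and ((horizontal distance between ring3_centre and dish_centre below 0.016 m and z of ring3_centre in the frame of dish_centre between 0.01 and 0.047 m and angle between ring3_centre's own z axis and vertical below 0.06 rad) or (x of ring3_centre in the frame of tray between -0.095 and 0.095 m and y of ring3_centre in the frame of tray between -0.095 and 0.095 m and height (world z) of ring3_centre below 0.02 m))); the robot touches nothing.
It fails at once if the scale's dish takes more than 16 N (the 3.5 N stand included): a ring dropped, or the scale leaned on (contact force between pan and anything else above 16 N).
It fails at once if a ring is let fall down the spindle instead of being lowered (faster than 0.35 m/s with no finger on it) ((horizontal distance between ring0_centre and dish_centre below 0.03 m and contact force between the fingers and ring0 below 0.05 N and linear speed of ring0 above 0.35 m/s) or (horizontal distance between ring1_centre and dish_centre below 0.03 m and contact force between the fingers and ring1 below 0.05 N and linear speed of ring1 above 0.35 m/s) or (horizontal distance between ring2_centre and dish_centre below 0.03 m and contact force between the fingers and ring2 below 0.05 N and linear speed of ring2 above 0.35 m/s) or (horizontal distance between ring3_centre and dish_centre below 0.03 m and contact force between the fingers and ring3 below 0.05 N and linear speed of ring3 above 0.35 m/s)).
It fails at once if the green band is turned from its setting (distance of band_mid from where it was at the start of the episode above 0.03 m).
It fails at once if a bystander is moved by more than 30 mm (distance of any of bush, file, hammer, square, oiler, bolt from where it was at the start of the episode above 0.03 m).
It also fails if it takes over 72 s, if anything falls off the work surface, if the arm or the gripper's body presses on something with over 40 N, if the wrist force passes 120 N, or if a joint passes its speed limit or range.

### The arm

A 6-joint arm with a two-finger parallel gripper is mounted at the origin on the work surface. World frame = base frame: x ahead of the robot, y to its left, z up, the work surface at z = 0. Lengths are in m, angles in rad, forces in N, time in s.
With the tool pointing down it reaches from about 0.3 to 0.775 m from the base axis. Payload 14.6 kg.
Tool frame: the origin (TCP) lies midway between the tips of the shut fingers; the grasp point (between the pads) lies 19 mm behind it (ctrl.hold_point_z is the distance from the TCP to the grasp point, in m); z points along the fingers, x is the direction in which the jaws open and shut, and the axes are right-handed (so a half turn about z gives the same grasp; the last joint's range is limited). The gripper opens to 94 mm and grips with 3 to 60 N. Pads are 16 mm wide; open, the fingers measure 119 mm over their backs; the gripper's body (75 mm by 177 mm) begins 78 mm behind the grasp point.
Start: joints at [-1.171, 0.3, 1.521, -0, 1.321, -0.067], TCP at [0.248, -0.491, 0.205] pointing down, gripper open.
Joint ranges: [-3.03, 3.03], [-0.79, 2.21], [0.23, 2.52], [-1.04, 4.18], [0, 3.07], [-2.55, 2.55]. Speed limits (rad/s): [2.22, 2.22, 2.57, 3.14, 3.14, 3.14].

### API

Orientations are given as [roll, pitch, yaw] about the fixed x, y, z axes, in that order (R = Rz(yaw) Ry(pitch) Rx(roll)).
In Python, from station import ctrl, viewer, ticket, nets gives the robot as it stands.
- The arm moves only by the tool carry_out, never from a script. Its argument "commands" is one flat list of numbers, 7 for each row, row after row: the closure, from -1 (fully open) to 1 (shut), so that 0 is half open, then the shift along the world's x, y, z in cm, then the turn, a rotation vector about the world's x, y, z in rad. In form: [gripper, tx, ty, tz, ax, ay, az, gripper, tx, ty, tz, ax, ay, az, ...]. A call has 1 to 12 rows; each row is the pose to reach, as a shift and turn from the pose measured when the call began; what a row does not reach only later rows make up. A row lasts 1/12 s, in which the tool goes at most 41.7 mm and 7.16 degrees, less where a joint would pass 70% of its speed; a pose out of reach is approached as far as the arm can. A call with a gripper value outside its range is refused whole. The fingers move at their own pace and stop on an object; "force" is the grip in N (left out, the last holds). Time passes only in rows, so rows that repeat a pose let the fingers close. It gives the time, the measured TCP pose, the force and the opening at its end, in the units of the state.
- ctrl.get_obs(): the state, without advancing time (a new reading comes with each control period).
- viewer.camera(name): name is "scene" or "top" or "wrist"; returns (picture, depth): 400x640x3 uint8, blue, green, red; 400x640 float32, m along the optical axis (not along the pixel's ray), 0 where there is no reading.
- viewer.camera_info(name): a dict with "fx", "fy", "cx", "cy" (pixels), "D" ([k1, k2, p1, p2, k3] as OpenCV has them; the pictures are not rectified), "R" (3x3) and "t" (3): a world point X has camera coordinates R X + t. Camera axes: x right, y down, z forward; pixel columns grow to the right and rows downward; lengths in m; the calibration is good to about 2 mm. A picture is of the moment at which its call begins: read the wrist's pose just before it. camera_info takes no time and is no camera call; for the wrist camera it gives the pose at the moment of the call.
- ticket.hand_in(): hands the job in, once; it reports no verdict.
Trained networks look in the newest picture that a camera, given by its name, has taken for a name from the list of things; names that differ only in an ending like _2 or _b are one class to them, and where a whole thing is asked for, a point or a joint stands for the part that bears it (a point fixed in the world has none). Each returns a list of dicts, best first, with "confidence" (0 to 1); they miss things now and then, are a little off and sometimes report something else, mostly with a low value. They report only what shows in the picture. A call takes as long as a camera call. They do not tell look-alikes from the thing itself.
- nets.silhouettes(camera, thing): "region" (400x640 bool, what is visible of it) and "extent" ([left, top, right, bottom] in pixels, round what is visible of it).
The state is a dict: "time_s": time; "qpos": joint angles; "joint_vel": joint speeds; "tau": joint torques, N m; "ee_pos": TCP position; "eef_rot": TCP orientation; "force": force on the tool from outside, world axes, zero at the start; "moment": the same for the moment, N m; "grip_width": finger opening in m.
Only numpy, scipy, OpenCV 4.12 (cv2) and the standard library are available. Lean on these libraries where they do the work, as an engineer would, in place of code of your own. Each camera call takes 0.05 s, during which the arm holds its last target. There are 200 camera calls.

## Working session

There is one attempt and no reset: what is moved stays moved. The work goes in short steps, Python scripts to look and compute and a tool call to move; the robot and the scene stay as the last step left them, time stands still between calls to the robot, and variables do not carry over. Pictures are saved under pics/ and viewed, about 8 in all and at most 12, crops included, and the job is handed in when it is done.

Besides the shell and the picture viewer there is one more tool, called as a command line: name --argument value ..., lists and objects as JSON in quotes. carry_out: Moves the arm, as the interface text tells. Its arguments: {"type":"object","properties":{"commands":{"type":"array","items":{"type":"number"}},"force":{"type":"number"}},"required":["commands"]}

```bash
mkdir -p pics; ls; cat > h.py <<'E'
import numpy as np, cv2
from station import ctrl, viewer, ticket, nets
def unproj(name,info,px,depth=None,z=None):
    K=np.array([[info['fx'],0,info['cx']],[0,info['fy'],info['cy']],[0,0,1]])
    p=cv2.undistortPoints(np.array(px,float).reshape(-1,1,2),K,np.array(info['D'])).reshape(-1,2)
    r=np.c_[p,np.ones(len(p))]; R=np.array(info['R']); t=np.array(info['t'])
    if depth is not None: return (r*np.array(depth).reshape(-1,1)-t)@R
    c=-R.T@t; d=r@R
    return c+d*((z-c[2])/d[:,2])[:,None]
def proj(info,X):
    K=np.array([[info['fx'],0,info['cx']],[0,info['fy'],info['cy']],[0,0,1]])
    return cv2.projectPoints(np.array(X,float).reshape(-1,1,3),cv2.Rodrigues(np.array(info['R']))[0],np.array(info['t']),K,np.array(info['D']))[0].reshape(-1,2)
E
python3 - <<'E'
from h import *
o=ctrl.get_obs(); print({k:np.round(v,3) for k,v in o.items()}, ctrl.hold_point_z)
for c in ['top','scene']:
    im,d=viewer.camera(c); i=viewer.camera_info(c); cv2.imwrite(f'pics/{c}0.png',im); np.save(f'{c}0.npy',d)
    for th in ['ring0_centre','tray','pan','needle','band','bush','needle_tip']:
        for r in nets.silhouettes(c,th)[:6]:
            m=r['region']; e=r['extent']; ys,xs=np.nonzero(m)
            dd=d[m]; k=dd>0
            P=unproj(c,i,np.c_[xs,ys][k],dd[k]) if k.any() else np.zeros((1,3))
            print(c,th,round(r['confidence'],2),np.round(e),m.sum(),'mid',np.round((P.max(0)+P.min(0))/2,3),'med',np.round(np.median(P,0),3), 'ztop',np.round(np.percentile(P[:,2],95),3))
E
```

```text
pics
{'time_s': np.float64(0.0), 'qpos': array([-1.171,  0.3  ,  1.522, -0.   ,  1.321, -0.067]), 'joint_vel': array([ 0.002,  0.001,  0.   ,  0.001, -0.001,  0.001]), 'tau': array([-4.0000e-03, -5.3181e+01, -3.5274e+01,  7.1000e-02,  2.4000e-02,
       -0.0000e+00]), 'ee_pos': array([ 0.247, -0.491,  0.205]), 'eef_rot': array([-3.142e+00,  1.000e-03, -1.104e+00]), 'force': array([-0.146, -0.223,  0.729]), 'moment': array([-0.006, -0.038, -0.01 ]), 'grip_width': np.float64(0.094)} 0.0188
top tray 0.86 [219. 184. 298. 261.] 4300 mid [0.515 0.215 0.01 ] med [0.509 0.212 0.005] ztop 0.015
top pan 0.96 [387. 197. 430. 240.] 576 mid [ 0.512 -0.221  0.086] med [ 0.492 -0.226  0.096] ztop 0.102
top band 0.82 [375. 149. 429. 189.] 562 mid [ 0.674 -0.223  0.051] med [ 0.664 -0.19   0.072] ztop 0.098
top needle_tip 0.49 [256. 218. 263. 225.] 54 mid [0.513 0.209 0.016] med [0.512 0.207 0.016] ztop 0.028
scene tray 0.78 [332. 208. 411. 279.] 2579 mid [0.507 0.207 0.009] med [0.512 0.212 0.005] ztop 0.014
scene pan 0.71 [278. 141. 309. 170.] 277 mid [ 0.51  -0.226  0.087] med [ 0.499 -0.235  0.098] ztop 0.105
scene pan 0.17 [236. 136. 324. 211.] 3074 mid [ 0.568 -0.245  0.075] med [ 0.606 -0.194  0.065] ztop 0.099
scene band 0.69 [247. 162. 280. 200.] 112 mid [ 0.667 -0.218  0.079] med [ 0.657 -0.167  0.077] ztop 0.092
```

```bash
python3 - <<'E'
import cv2,numpy as np
a=cv2.imread('pics/top0.png'); 
cv2.imwrite('pics/v1.png',cv2.resize(a[110:310,170:470],(800,533),interpolation=cv2.INTER_CUBIC))
E
```

```text
(no output)
```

View pics/v1.png

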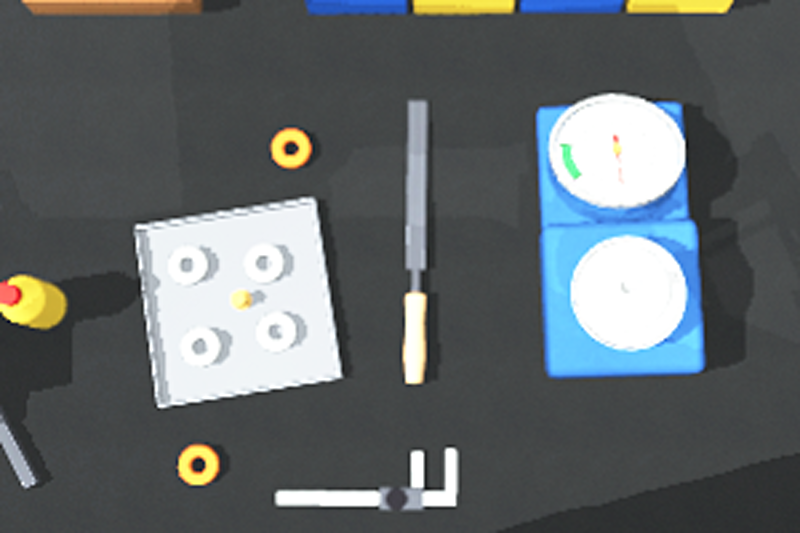

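View pics/scene0.png

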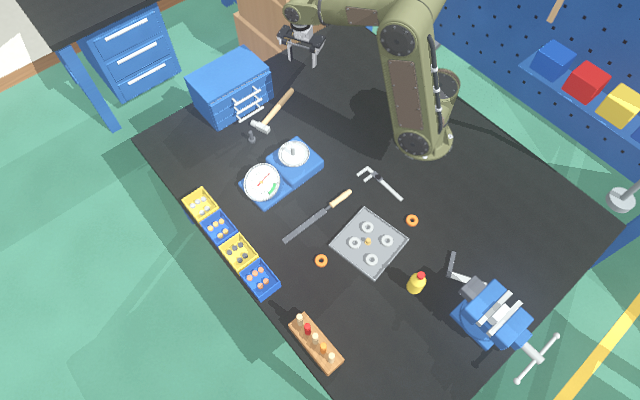

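Picture 1 and 2: the rings are grey-white in the tray at top pixels about (240,209), (270,209), (247,240) and (275,234). The look-alikes to reject are the orange rings outside the tray at (279,166) and (244,284), and the brass bush at (260,222). The band is about 1.3–1.4 rad from zero. I'm going above the scale for a close look.

carry_out --commands '[-0.3,4,4,4,0,0,-0.1,-0.3,8,8,7,0,0,-0.2,-0.3,11,11,9,0,0,-0.31,-0.3,14,14,10,0,0,-0.31,-0.3,17,18,11,0,0,-0.31,-0.3,20,22,11,0,0,-0.31,-0.3,20,26,11,0,0,-0.31,-0.3,20,26,11,0,0,-0.31,-0.3,20,26,11,0,0,-0.31]'

```text
time_s: 1.55
ee_pos: [0.4488, -0.2279, 0.3162]
eef_rot: [-3.141, -0.0, -1.412]
force: [0.1, -0.6, 0.7]
grip_width: 0.061
```

```bash
python3 - <<'E'
from h import *
o=ctrl.get_obs(); print(o['time_s'],o['ee_pos'],o['eef_rot'],o['force'])
i=viewer.camera_info('wrist'); im,d=viewer.camera('wrist'); cv2.imwrite('pics/w1.png',im); np.save('w1.npy',d)
import pickle; pickle.dump(i,open('w1.pkl','wb'))
R=np.array(i['R']);print('cam',-R.T@np.array(i['t']),R[2])
for th in ['pan','needle','band','scale']:
    for r in nets.silhouettes('wrist',th)[:3]:
        print(th,r['confidence'],r['extent'],r['region'].sum())
i2=viewer.camera_info('top')
pts={'r0':(240.5,209),'r1':(270,208.6),'r2':(246.9,239.7),'r3':(275,234)}
for k,v in pts.items(): print(k,unproj('top',i2,[v],z=0.018))
E
```

```text
1.55 [ 0.44876112 -0.22788107  0.31619985] [-3.14058389e+00 -1.93096706e-04 -1.41192715e+00] [ 0.07104395 -0.63431738  0.73404117]
cam [ 0.51756322 -0.21683569  0.49607429] [-0.23773086 -0.03903131 -0.97054654]
pan 0.63 [273.3, 70.2, 376.8, 177.9] 4060
pan 0.48 [39.6, 94.8, 73.7, 124.0] 720
needle 0.56 [336.9, 0.5, 342.6, 14.4] 46
band 0.78 [280.1, 0.0, 405.5, 42.3] 1144
scale 0.61 [253.3, 0.2, 406.6, 196.2] 20004
r0 [[0.55306104 0.26582702 0.018     ]]
r1 [[0.55433751 0.17579489 0.018     ]]
r2 [[0.45964263 0.24366936 0.018     ]]
r3 [[0.47699859 0.15904205 0.018     ]]
```

View pics/w1.png

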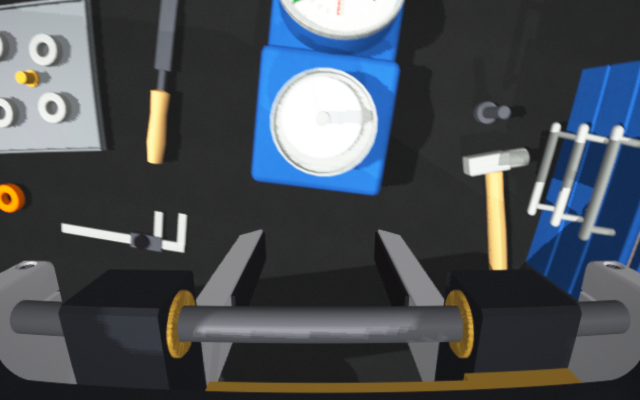

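Picture 3 shows the dish at about (325,120), the spindle near (323,118), and the tray with its rings at top left.

```bash
python3 - <<'E'
from h import *
import pickle
i=pickle.load(open('w1.pkl','rb')); d=np.load('w1.npy'); im=cv2.imread('pics/w1.png')
ys,xs=np.mgrid[0:400,0:640]; k=(d>0)&(ys<215)
px=np.c_[xs[k],ys[k]]; P=unproj('w',i,px,d[k])
near=(np.hypot(P[:,0]-.5,P[:,1]+.226)<.09)
s=near&(P[:,2]>.12)
print('spindle n',s.sum(),'z',np.percentile(P[s,2],[5,50,95]) if s.any() else '')
t=s&(P[:,2]>.144)
if t.any(): print('top mid',(P[t].min(0)+P[t].max(0))/2,'mean',P[t].mean(0),'px',px[t].mean(0), np.ptp(P[t],0))
r=near&(P[:,2]>.094)&(P[:,2]<.112)
zz=P[near,2]; print(np.histogram(zz,bins=np.arange(.06,.16,.005)))
rim=near&(P[:,2]>.1025)&(P[:,2]<.112)&(np.hypot(P[:,0]-.5,P[:,1]+.226)>.05)
if rim.sum()>10:
    c=cv2.fitEllipse(P[rim,:2].astype(np.float32)*1000); print('rim',rim.sum(),c)
# rings in tray
m=(P[:,2]>.012)&(P[:,2]<.03)&(P[:,1]>.09)&(P[:,0]<.62)&(P[:,0]>.38)
mask=np.zeros((400,640),np.uint8); mask[px[m][:,1],px[m][:,0]]=1
n,l,st,ce=cv2.connectedComponentsWithStats(mask)
for j in range(1,n):
    if st[j,4]>60: print(st[j],ce[j],unproj('w',i,[ce[j]],z=.018))
E
```

```text
spindle n 193 z [0.14982185 0.15146178 0.15256554]
top mid [ 0.51668655 -0.2212672   0.15141309] mean [ 0.51668903 -0.22121466  0.15134884] px [323.58031088 118.94818653] [0.01435858 0.01548447 0.00520169]
(array([ 809, 5601,    0,    0,    0,    0,   77, 2860, 4470, 1293,    0,
          0,    0,    0,    0,    0,    0,   15,  178]), array([0.06 , 0.065, 0.07 , 0.075, 0.08 , 0.085, 0.09 , 0.095, 0.1  ,
       0.105, 0.11 , 0.115, 0.12 , 0.125, 0.13 , 0.135, 0.14 , 0.145,
       0.15 , 0.155]))
rim 836 ((497.65234375, -226.68653869628906), (109.70308685302734, 118.72956085205078), 99.85101318359375)
[  0   1  53   8 159] [23.73584906  4.44025157] [[0.61292016 0.21148872 0.018     ]]
[  0   5 102 149 731] [ 75.61422709 104.17236662] [[0.48605128 0.12618686 0.018     ]]
[  0  34   7  27 136] [ 2.32352941 47.33823529] [[0.55227672 0.24444177 0.018     ]]
[ 30  34  32  33 674] [45.24777448 50.33976261] [[0.55422752 0.17469154 0.018     ]]
[ 17  72  18  13 190] [25.21052632 77.97894737] [[0.51330487 0.20587232 0.018     ]]
[ 39  93  31  31 632] [ 54.125      107.97468354] [[0.47661823 0.15940914 0.018     ]]
[  0  98  18  31 345] [  7.66666667 113.36231884] [[0.45986944 0.23553168 0.018     ]]
```

carry_out --commands '[-0.3,0,4,0,0,0,0,-0.3,0,8,0,0,0,0,-0.3,0,12,0,0,0,0,-0.3,0,16,0,0,0,0,-0.3,0,20,0,0,0,0,-0.3,0,24,0,0,0,0,-0.3,0,28,-2,0,0,0,-0.3,0,32,-4,0,0,0,-0.3,0,36,-6,0,0,0,-0.3,0,38,-8,0,0,0,-0.3,0,38,-8,0,0,0,-0.3,0,38,-8,0,0,0]'

```text
time_s: 2.8
ee_pos: [0.447, 0.148, 0.2342]
eef_rot: [3.139, -0.0, -1.413]
force: [0.1, -0.8, 0.4]
grip_width: 0.061
```

```bash
cat > rings.py <<'E'
from h import *
o=ctrl.get_obs(); print(o['time_s'],o['ee_pos'],o['eef_rot'],o['force'],o['qpos'][5])
i=viewer.camera_info('wrist'); im,d=viewer.camera('wrist'); cv2.imwrite('pics/w2.png',im)
for r in nets.silhouettes('wrist','ring2_centre')[:8]:
    m=r['region']; c,_=cv2.minEnclosingCircle(np.argwhere(m)[:,::-1].astype(np.float32)); e=cv2.fitEllipse(max(cv2.findContours(m.astype(np.uint8),0,1)[0],key=len))
    print('ring',round(r['confidence'],2),r['extent'],np.round(e[0],1),unproj('w',i,[e[0]],z=.015).round(4), 'col',np.median(im[m],0))
ys,xs=np.mgrid[0:400,0:640]; k=(d>0)&(ys<225)
px=np.c_[xs[k],ys[k]]; P=unproj('w',i,px,d[k])
m=(P[:,2]>.0155)&(P[:,2]<.03)&(P[:,1]>.09)&(P[:,0]<.62)&(P[:,0]>.38)
mask=np.zeros((400,640),np.uint8); mask[px[m][:,1],px[m][:,0]]=1
n,l,st,ce=cv2.connectedComponentsWithStats(mask)
for j in range(1,n):
    if st[j,4]>100:
        e=cv2.fitEllipse(cv2.findContours((l==j).astype(np.uint8),0,1)[0][0]); print('dep',st[j],np.round(e[0],1),unproj('w',i,[e[0]],z=.018).round(4))
for r in nets.silhouettes('wrist','tray')[:1]:
    m=r['region']; ys,xs=np.nonzero(m); Q=unproj('w',i,np.c_[xs,ys],z=.006)[:,:2].astype(np.float32)
    print('tray',r['extent'],cv2.minAreaRect(Q*1000))
E
python3 rings.py
```

```text
2.8 [0.4470484  0.14804369 0.23422594] [ 3.13877099e+00 -4.79826691e-04 -1.41331501e+00] [ 0.08139852 -0.82891888  0.4298775 ] 1.6555009381220018
ring 0.83 [294.1, 130.2, 330.1, 171.8] [311.1 150.2] [[0.4767 0.1624 0.015 ]] col [253. 254. 254.]
ring 0.66 [221.5, 136.9, 256.1, 172.2] [237.  153.5] [[0.4595 0.2476 0.015 ]] col [253. 254. 253.]
ring 0.59 [208.2, 236.9, 234.5, 265.6] [220.6 251. ] [[0.3344 0.2561 0.015 ]] col [  0. 224. 255.]
dep [ 211   48   39   42 1013] [230.   68.6] [[0.5524 0.2647 0.018 ]]
dep [289  59  39  41 991] [308.   78.8] [[0.5544 0.1778 0.018 ]]
dep [ 85  67  23  47 322] [60.9 88.2] [[0.5054 0.4616 0.018 ]]
dep [271 105  16  16 192] [278.3 113. ] [[0.5127 0.2053 0.018 ]]
dep [292 132  38  38 880] [310.9 150.3] [[0.4768 0.1625 0.018 ]]
dep [218 136  37  37 845] [236.2 153.7] [[0.4596 0.2477 0.018 ]]
tray [175.6, 14.2, 369.8, 205.3] ((511.13525390625, 209.10964965820312), (213.67935180664062, 215.3861083984375), 9.483798027038574)
```

View pics/w2.png

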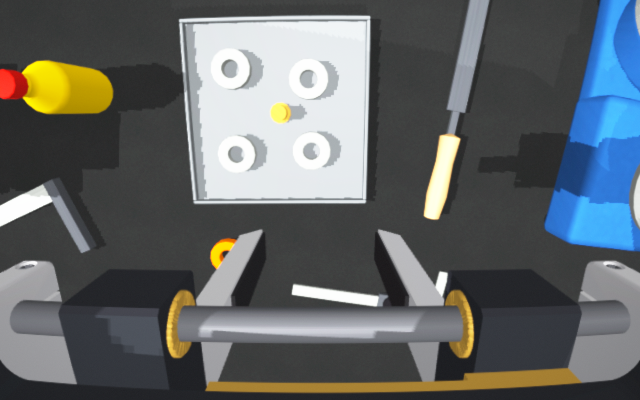

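Picture 4 shows four plain steel rings in the tray at (230,69), (308,79), (311,150) and (236,153), with the bush at (278,113). The orange one at (220,251) is outside the tray. I'll take the ring at world (0.477, 0.161) first.

carry_out --commands '[-0.3,1,0.4,-4,0,0,0,-0.3,2,0.8,-8,0,0,0,-0.3,3,1.3,-12,0,0,0,-0.3,3,1.3,-16,0,0,0,-0.3,3,1.3,-19,0,0,0,-0.3,3,1.3,-20.5,0,0,0,-0.3,3,1.3,-20.5,0,0,0,-0.3,3,1.3,-20.5,0,0,0]' --force 20

```text
time_s: 3.62
ee_pos: [0.4787, 0.159, 0.032]
eef_rot: [-3.14, -0.0, -1.418]
force: [1.0, 0.3, 1.5]
grip_width: 0.0611
```

```bash
python3 - <<'E'
from h import *
o=ctrl.get_obs(); print(o['time_s'],o['ee_pos'],o['eef_rot'],o['force'])
i=viewer.camera_info('wrist'); im,d=viewer.camera('wrist'); cv2.imwrite('pics/w3.png',im)
print(proj(i,[[.4767,.161,.018],[.478,.161,.03]]))
E
```

```text
3.6167 [0.47868838 0.15902415 0.03195922] [-3.14011454e+00 -1.17383809e-04 -1.41769477e+00] [1.00866613 0.32028627 1.4510041 ]
[[315.64056954 239.13118944]
 [315.75999324 244.32618644]]
```

View pics/w3.png

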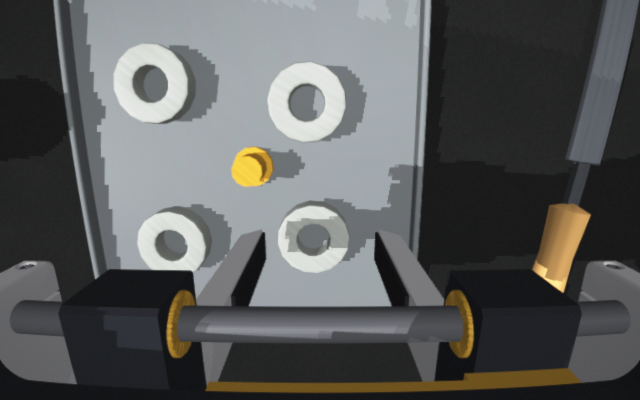

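Picture 5 shows the ring centred between the fingers at (313,238), about 2 mm from the prediction. Lowering and gripping.

carry_out --commands '[-0.3,-0.2,0.25,-1.2,0,0,0,-0.3,-0.2,0.25,-2.4,0,0,0,-0.3,-0.2,0.25,-2.4,0,0,0,-0.3,-0.2,0.25,-2.4,0,0,0,0.3,-0.2,0.25,-2.4,0,0,0,0.3,-0.2,0.25,-2.4,0,0,0,0.3,-0.2,0.25,-2.4,0,0,0,0.3,-0.2,0.25,-2.4,0,0,0]' --force 20

```text
time_s: 4.33
ee_pos: [0.4777, 0.162, 0.0097]
eef_rot: [-3.137, 0.0, -1.417]
force: [-2.0, -0.5, 6.7]
grip_width: 0.0435
```

carry_out --commands '[0.3,0,0,2,0,0,0,0.3,0,0,6,0,0,0,0.3,0,0,10,0,0,0,0.3,0,0,14,0,0,0,0.3,0,0,18,0,0,0,0.3,0,-4,18,0,0,0,0.3,0.5,-8,18,0,0,0,0.3,1,-12,18,0,0,0,0.3,1.5,-16,18,0,0,0,0.3,2,-20,18,0,0,0,0.3,2,-20,18,0,0,0,0.3,2,-20,18,0,0,0]'

```text
time_s: 5.33
ee_pos: [0.4975, -0.0396, 0.1896]
eef_rot: [-3.137, 0.0, -1.421]
force: [0.8, 0.9, -1.5]
grip_width: 0.0433
```

```bash
cat > held.py <<'E'
from h import *
from scipy.spatial.transform import Rotation as Ro
import sys
o=ctrl.get_obs(); print(o['time_s'],o['ee_pos'],o['eef_rot'],o['force'],o['grip_width'])
T=Ro.from_euler('xyz',o['eef_rot']); p=np.array(o['ee_pos'])
i=viewer.camera_info('wrist'); im,d=viewer.camera('wrist'); cv2.imwrite(sys.argv[1],im)
ys,xs=np.mgrid[0:400,0:640]; k=(d>0)
px=np.c_[xs[k],ys[k]]; P=unproj('w',i,px,d[k]); Q=T.inv().apply(P-p)
# ring top plane in tool frame: z (along fingers) around -0.009
print('expected px',proj(i,[p+T.apply([0,0,-.008])]))
m=(np.abs(Q[:,0])<.03)&(np.abs(Q[:,1])<.03)&(np.abs(Q[:,2]+.008)<.006)
if m.any():
    print(m.sum(),'tool min/max',Q[m].min(0).round(4),Q[m].max(0).round(4),px[m].min(0),px[m].max(0))
r=[r for r in nets.silhouettes('wrist','ring2_centre')]
for q in r[:4]:
    e=q['extent']; print(round(q['confidence'],2),e)
E
python3 held.py pics/w4.png
```

```text
5.3333 [ 0.49752588 -0.0396309   0.18963846] [-3.13723421e+00  3.45221363e-04 -1.42079944e+00] [ 0.80050718  0.85171569 -1.49591043] 0.04328776744575687
expected px [[319.44251949 250.37266776]]
4435 tool min/max [-0.03   -0.0206 -0.014 ] [ 0.0297  0.0234 -0.002 ] [262 211] [376 289]
0.92 [280.1, 210.1, 359.4, 291.3]
0.6 [54.7, 269.6, 86.7, 302.3]
```

View pics/w4.png

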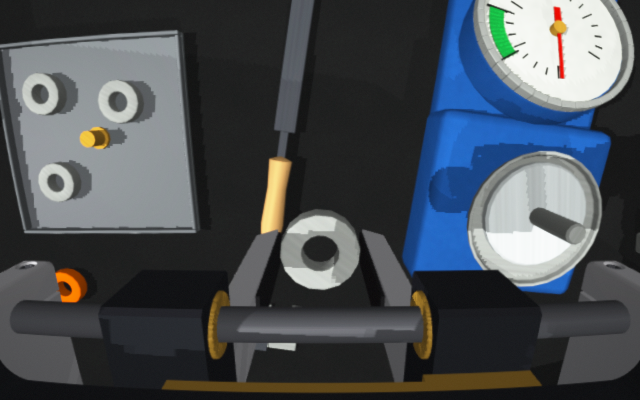

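Picture 6 shows the ring held level and centred on the tool axis at (319,250). The needle points to the dish at zero, and the band is about 1.5 rad clockwise from it. Next is a measuring pose just short of the spindle.

carry_out --commands '[0.3,-1,-4,1,0,0,0,0.3,-2,-8,1,0,0,0,0.3,-3,-12,1,0,0,0,0.3,-3.8,-15,1,0,0,0,0.3,-3.8,-18,1,0,0,0,0.3,-3.8,-18,1,0,0,0,0.3,-3.8,-18,1,0,0,0,0.3,-3.8,-18,1,0,0,0]'

```text
time_s: 6.1
ee_pos: [0.4598, -0.2161, 0.1996]
eef_rot: [-3.137, 0.001, -1.416]
force: [0.6, 1.2, -0.6]
grip_width: 0.0432
```

```bash
cat > spin.py <<'E'
from h import *
import sys
o=ctrl.get_obs(); p=np.array(o['ee_pos']); print(o['time_s'],p,o['eef_rot'],o['force'],o['grip_width'])
i=viewer.camera_info('wrist'); im,d=viewer.camera('wrist'); cv2.imwrite(sys.argv[1],im)
ys,xs=np.mgrid[0:400,0:640]; k=(d>0)&(ys<205)
px=np.c_[xs[k],ys[k]]; P=unproj('w',i,px,d[k])
near=(np.hypot(P[:,0]-.512,P[:,1]+.224)<.08)
t=near&(P[:,2]>float(sys.argv[2]) )&(P[:,2]<.165)
zt=np.median(P[t,2]); t&=P[:,2]>zt-.003
ctr,rad=cv2.minEnclosingCircle(P[t,:2].astype(np.float32)*1000)
print('top',t.sum(),zt,'enc',ctr,rad,'mean',P[t].mean(0),'delta cm',(P[t].mean(0)-p)[:2]*100)
# rim
f=near&(P[:,2]>.08)&(P[:,2]<.115); zm=np.percentile(P[f,2],98); r=near&(P[:,2]>zm-.003)&(P[:,2]<zm+.003)
q=P[r,:2]; A=np.c_[2*q,np.ones(len(q))]; s=np.linalg.lstsq(A,(q**2).sum(1),rcond=None)[0]
print('rim',len(q),zm,s[:2],np.sqrt(s[2]+s[:2]@s[:2]))
# dial: green & red on dial plane
h=cv2.cvtColor(im,cv2.COLOR_BGR2HSV)
g=(h[...,0]>50)&(h[...,0]<80)&(h[...,1]>120)&(d>0); rd=((h[...,0]<8)|(h[...,0]>172))&(h[...,1]>140)&(h[...,2]>90)&(d>0)
G=unproj('w',i,np.argwhere(g)[:,::-1],d[g]); Rr=unproj('w',i,np.argwhere(rd)[:,::-1],d[rd])
G=G[np.linalg.norm(G-[.66,-.2,.09],axis=1)<.12]; Rr=Rr[np.linalg.norm(Rr-[.66,-.2,.09],axis=1)<.12]
print('green',len(G),G.mean(0) if len(G) else '','red',len(Rr),(Rr.mean(0),Rr.min(0),Rr.max(0)) if len(Rr) else '')
E
python3 spin.py pics/w5.png 0.14; python3 - <<'E'
E
```

```text
6.1 [ 0.45980537 -0.21607704  0.19960502] [-3.13730371e+00  9.02785767e-04 -1.41591180e+00] [ 0.59655553  1.21364955 -0.62408399] 0.0432441429390646
top 442 0.15125057596207547 enc (516.7920532226562, -221.1035614013672) 7.951605796813965 mean [ 0.51692765 -0.22100706  0.15124233] delta cm [ 5.71222794 -0.49300263]
rim 9278 0.10581486440104647 [ 0.51721919 -0.22138968] 0.0321712878695438Traceback (most recent call last):
  File "spin.py", line 19, in <module>
    G=unproj('w',i,np.argwhere(g)[:,::-1],d[g]); Rr=unproj('w',i,np.argwhere(rd)[:,::-1],d[rd])
  File "h.py", line 5, in unproj
    p=cv2.undistortPoints(np.array(px,float).reshape(-1,1,2),K,np.array(info['D'])).reshape(-1,2)
      ~~~~~~~~~~~~~~~~~~~^^^^^^^^^^^^^^^^^^^^^^^^^^^^^^^^^^^^^^^^^^^^^^^^^^^^^^^^^^
cv2.error: OpenCV(4.12.0) /io/opencv/modules/calib3d/src/undistort.dispatch.cpp:347: error: (-215:Assertion failed) CV_IS_MAT(_src) && CV_IS_MAT(_dst) && (_src->rows == 1 || _src->cols == 1) && (_dst->rows == 1 || _dst->cols == 1) && _src->cols + _src->rows - 1 == _dst->rows + _dst->cols - 1 && (CV_MAT_TYPE(_src->type) == CV_32FC2 || CV_MAT_TYPE(_src->type) == CV_64FC2) && (CV_MAT_TYPE(_dst->type) == CV_32FC2 || CV_MAT_TYPE(_dst->type) == CV_64FC2) in function 'cvUndistortPointsInternal'
```

carry_out --commands '[0.3,2,-0.2,0,0,0,0,0.3,4,-0.4,0,0,0,0,0.3,5.7,-0.5,-1,0,0,0,0.3,5.7,-0.5,-2.5,0,0,0,0.3,5.7,-0.5,-3.2,0,0,0,0.3,5.7,-0.5,-3.2,0,0,0,0.3,5.7,-0.5,-3.2,0,0,0,0.3,5.7,-0.5,-3.2,0,0,0]'

```text
time_s: 6.82
ee_pos: [0.517, -0.2207, 0.1687]
eef_rot: [-3.136, 0.0, -1.415]
force: [-0.1, 1.4, -0.7]
grip_width: 0.0432
```

```bash
sed -i '/^G=unproj/,$d' spin.py; python3 held.py pics/w6.png; python3 - <<'E'
import cv2
a=cv2.imread('pics/w6.png'); cv2.imwrite('pics/w6c.png',cv2.resize(a[0:320,230:410],(450,800)[:2] if 0 else (337,600),interpolation=cv2.INTER_CUBIC))
E
```

```text
6.8167 [ 0.51701265 -0.22065068  0.16868039] [-3.13621358e+00  1.10160472e-04 -1.41500712e+00] [-0.09790385  1.44123949 -0.72787019] 0.04318298646950901
expected px [[319.410586   250.35918849]]
4420 tool min/max [-0.0299 -0.0205 -0.014 ] [ 0.03    0.0235 -0.002 ] [262 211] [377 289]
0.86 [279.6, 209.5, 358.7, 290.5]
0.27 [508.5, 220.5, 597.1, 385.8]
```

View pics/w6c.png

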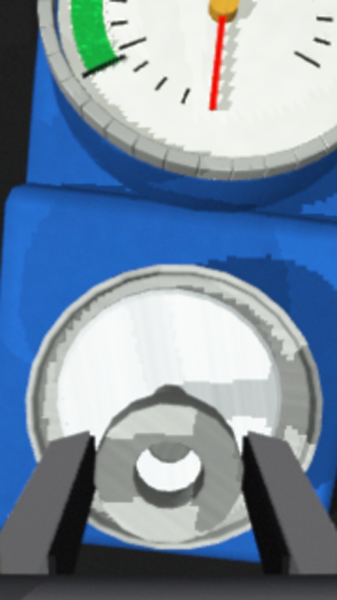

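Picture 7 (crop) shows the bright spindle top inside the ring's hole, centred at (169,467), so the two line up. Lowering over the tip.

carry_out --commands '[0.3,0,-0.04,-0.5,0,0,0,0.3,0,-0.04,-1,0,0,0,0.3,0,-0.04,-1.2,0,0,0,0.3,0,-0.04,-1.35,0,0,0,0.3,0,-0.04,-1.5,0,0,0,0.3,0,-0.04,-1.5,0,0,0]'

```text
time_s: 7.42
ee_pos: [0.5169, -0.2213, 0.1533]
eef_rot: [-3.137, 0.0, -1.415]
force: [0.1, 0.9, -0.5]
grip_width: 0.0434
```

carry_out --commands '[0.3,0,0,-0.5,0,0,0,0.3,0,0,-1,0,0,0,0.3,0,0,-1.5,0,0,0,0.3,0,0,-2,0,0,0,0.3,0,0,-2.5,0,0,0,0.3,0,0,-3,0,0,0,0.3,0,0,-3.5,0,0,0,0.3,0,0,-3.9,0,0,0,0.3,0,0,-4.1,0,0,0,0.3,0,0,-4.1,0,0,0]'

```text
time_s: 8.25
ee_pos: [0.5168, -0.2212, 0.1118]
eef_rot: [-3.137, 0.001, -1.415]
force: [-0.2, -0.7, -1.2]
grip_width: 0.0435
```

carry_out --commands '[0.3,0,0,-0.1,0,0,0,0.3,0,0,-0.2,0,0,0,0.3,0,0,-0.3,0,0,0,0.3,0,0,-0.3,0,0,0,0.3,0,0,-0.3,0,0,0]'

```text
time_s: 8.67
ee_pos: [0.5168, -0.2213, 0.1089]
eef_rot: [-3.137, 0.001, -1.415]
force: [0.0, 0.1, -0.1]
grip_width: 0.0432
```

carry_out --commands '[0.3,0,0,-0.1,0,0,0,0.3,0,0,-0.2,0,0,0,0.3,0,0,-0.2,0,0,0,0.3,0,0,-0.2,0,0,0]'

```text
time_s: 9.0
ee_pos: [0.5168, -0.2213, 0.107]
eef_rot: [-3.137, 0.0, -1.416]
force: [0.4, -0.9, 0.6]
grip_width: 0.0438
```

```bash
cat > dial.py <<'E'
from h import *
import sys
o=ctrl.get_obs(); print(o['time_s'],o['ee_pos'],o['force'])
i=viewer.camera_info('wrist'); im,d=viewer.camera('wrist'); cv2.imwrite(sys.argv[1],im)
h=cv2.cvtColor(im,cv2.COLOR_BGR2HSV)
g=(h[...,0]>45)&(h[...,0]<85)&(h[...,1]>100); rd=((h[...,0]<6)|(h[...,0]>172))&(h[...,1]>140)&(h[...,2]>90); yl=(h[...,0]>12)&(h[...,0]<30)&(h[...,1]>130)
w=((h[...,1]<40)&(h[...,2]>170)&(d>0))
for n,m in [('g',g),('r',rd),('y',yl)]:
    c,l,st,ce=cv2.connectedComponentsWithStats(m.astype(np.uint8))
    for j in np.argsort(-st[:,4])[:4]:
        if j and st[j,4]>12:
            k=(l==j)&(d>0); P=unproj('w',i,np.argwhere(k)[:,::-1],d[k]) if k.any() else np.zeros((1,3))
            print(n,st[j],ce[j].round(1),'W',P.mean(0).round(4),P.min(0).round(3),P.max(0).round(3))
E
python3 dial.py pics/w7.png
```

```text
9.0 [ 0.51684938 -0.22126564  0.10697638] [ 0.44479781 -0.92803382  0.55570808]
g [257   0  27  15 246] [269.    4.8] W [ 0.643  -0.1729  0.08  ] [ 0.637 -0.181  0.077] [ 0.647 -0.166  0.083]
y [ 162  370  380   23 4509] [372.3 384.1] W [ 0.534  -0.23    0.2291] [ 0.316 -0.486 -0.001] [ 0.546 -0.177  0.239]
y [  40  159   32  115 2241] [ 59.8 214.1] W [ 0.4745 -0.0025  0.0189] [ 0.407 -0.008 -0.001] [0.522 0.03  0.027]
y [207 290  23  70 834] [215.9 325.1] W [ 0.5384 -0.1951  0.2221] [ 0.526 -0.197  0.209] [ 0.545 -0.193  0.228]
```

The force rise is about 1.8 N, so the ring is seated. Releasing and rising.

carry_out --commands '[0.0,0,0,0,0,0,0,-0.2,0,0,0,0,0,0,-0.3,0,0,0,0,0,0,-0.3,0,0,0,0,0,0,-0.3,0,0,1,0,0,0,-0.3,0,0,3,0,0,0,-0.3,0,0,6,0,0,0,-0.3,-3,0,10,0,0,0,-0.3,-3,0,14,0,0,0,-0.3,-3,0,18,0,0,0,-0.3,-3,0,18,0,0,0,-0.3,-3,0,18,0,0,0]'

```text
time_s: 10.05
ee_pos: [0.4874, -0.2216, 0.2902]
eef_rot: [-3.132, -0.003, -1.416]
force: [0.3, -1.0, -0.8]
grip_width: 0.0615
```

```bash
python3 dial.py pics/w8.png;python3 spin.py pics/w8b.png 0.138 ; python3 - <<'E'
import cv2
a=cv2.imread('pics/w8.png'); cv2.imwrite('pics/w8c.png',cv2.resize(a[0:220,220:440],(600,600),interpolation=cv2.INTER_CUBIC))
E
```

```text
10.05 [ 0.48735858 -0.22157753  0.29023213] [ 0.26887629 -1.02739544 -0.79505176]
g [287   0  17  37 407] [293.4  17.3] W [ 0.6594 -0.1669  0.073 ] [ 0.638 -0.18   0.064] [ 0.681 -0.158  0.083]
r [311  15  28  23  69] [324.5  26. ] W [ 0.654  -0.2018  0.0793] [ 0.64  -0.214  0.072] [ 0.669 -0.189  0.086]
r [347   0  10  10  47] [351.7   4.1] W [ 0.6844 -0.2273  0.0668] [ 0.678 -0.232  0.061] [ 0.689 -0.222  0.071]
y [ 205  368  376   25 4398] [411.4 383.4] W [ 0.503  -0.2378  0.4102] [ 0.119 -0.398 -0.001] [ 0.517 -0.156  0.423]
y [ 166  290   29   69 1016] [177.2 323.9] W [ 0.507  -0.1864  0.4052] [ 0.496 -0.188  0.393] [ 0.513 -0.184  0.411]
y [ 445  290   29   68 1001] [462.2 324. ] W [ 0.5167 -0.2485  0.4055] [ 0.506 -0.251  0.394] [ 0.523 -0.246  0.411]
10.1 [ 0.48688685 -0.22129327  0.28775906] [-3.13533955e+00 -5.86225552e-04 -1.41548446e+00] [ 0.34907222 -0.41858422 -0.01210311] 0.06087313897098271
top 216 0.1492344051711082 enc (516.8409423828125, -221.09039306640625) 7.889975070953369 mean [ 0.51704373 -0.22112114  0.14933474] delta cm [3.01568765 0.01721261]
rim 3773 0.10422700320229056 [ 0.51644257 -0.22132452] 0.03488278446305643
```

View pics/w8c.png

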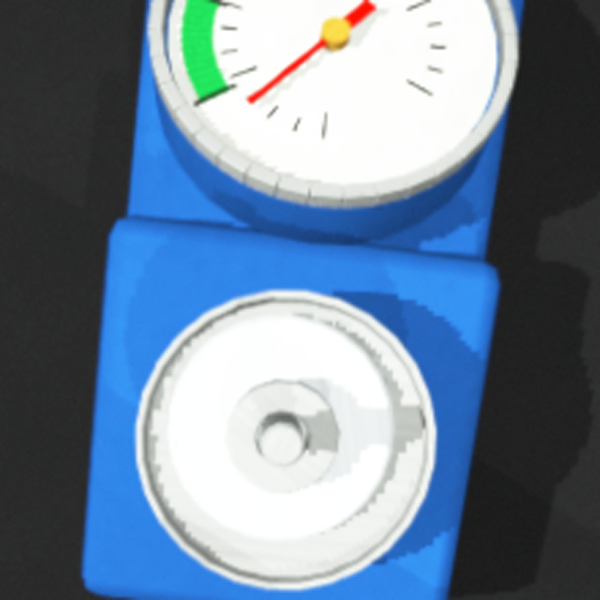

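Picture 8: the ring lies flat on the spindle, the needle is at about 0.75–0.8 rad and the band starts at about 1.15. So one more ring should do it. Next I'll fetch the ring at (0.554, 0.178).

carry_out --commands '[-0.3,1,4,-1,0,0,0,-0.3,2,8,-3,0,0,0,-0.3,3,12,-5,0,0,0,-0.3,4,16,-7,0,0,0,-0.3,5,20,-9,0,0,0,-0.3,6,24,-11,0,0,0,-0.3,6.7,28,-13,0,0,0,-0.3,6.7,32,-15,0,0,0,-0.3,6.7,36,-17,0,0,0,-0.3,6.7,39.9,-19,0,0,0,-0.3,6.7,39.9,-21.5,0,0,0,-0.3,6.7,39.9,-23.7,0,0,0]'

```text
time_s: 11.15
ee_pos: [0.5519, 0.1814, 0.046]
eef_rot: [-3.14, 0.001, -1.412]
force: [1.2, -0.5, -0.7]
grip_width: 0.0608
```

carry_out --commands '[-0.3,0,0,0,0,0,0,-0.3,0,0,0,0,0,0,-0.3,0,0,0,0,0,0]'

```text
time_s: 11.4
ee_pos: [0.552, 0.181, 0.0466]
eef_rot: [-3.14, 0.001, -1.412]
force: [0.5, -0.6, 1.3]
grip_width: 0.0613
```

```bash
python3 - <<'E'
from h import *
o=ctrl.get_obs(); p=np.array(o['ee_pos']); print(o['time_s'],p,o['eef_rot'],o['force'])
i=viewer.camera_info('wrist'); im,d=viewer.camera('wrist'); cv2.imwrite('pics/w9.png',im)
for r in nets.silhouettes('wrist','ring2_centre')[:4]:
    m=r['region']; e=cv2.fitEllipse(max(cv2.findContours(m.astype(np.uint8),0,1)[0],key=len)); x=r['extent']
    print(round(r['confidence'],2),x,np.round(e[0],1),unproj('w',i,[e[0],((x[0]+x[2])/2,(x[1]+x[3])/2)],z=.017).round(4))
print(proj(i,[[.5544,.1775,.017]]))
E
```

```text
11.4 [0.55197781 0.1809581  0.04664353] [-3.14020074e+00  1.09013663e-03 -1.41225861e+00] [ 0.52169051 -0.59471221  1.2984    ]
0.79 [368.6, 1.3, 446.0, 53.0] [406.7  22.8] [[0.6817 0.151  0.017 ]
 [0.6794 0.1502 0.017 ]]
[[325.32252494 225.59607851]]
```

```bash
python3 - <<'E'
from h import *
o=ctrl.get_obs(); p=np.array(o['ee_pos'])
i=viewer.camera_info('wrist'); im,d=viewer.camera('wrist')
ys,xs=np.mgrid[0:400,0:640]; k=(d>0)&(ys<262)
px=np.c_[xs[k],ys[k]]; P=unproj('w',i,px,d[k])
m=(P[:,2]>.013)&(P[:,2]<.025)&(np.hypot(P[:,0]-.5544,P[:,1]-.178)<.035)
print(m.sum(),P[m].min(0),P[m].max(0),cv2.minEnclosingCircle(P[m,:2].astype(np.float32)*1000),np.median(P[m,2]))
E
```

```text
2788 [0.53284704 0.15654388 0.01300188] [0.57644309 0.19962779 0.02051751] ((554.658935546875, 178.105224609375), 21.86492347717285) 0.018329122214412914
```

carry_out --commands '[-0.3,0.25,-0.3,-1,0,0,0,-0.3,0.25,-0.3,-2,0,0,0,-0.3,0.25,-0.3,-3,0,0,0,-0.3,0.25,-0.3,-3.7,0,0,0,-0.3,0.25,-0.3,-3.8,0,0,0,-0.3,0.25,-0.3,-3.8,0,0,0,0.3,0.25,-0.3,-3.8,0,0,0,0.3,0.25,-0.3,-3.8,0,0,0,0.3,0.25,-0.3,-3.8,0,0,0,0.3,0.25,-0.3,-3.8,0,0,0]' --force 20

```text
time_s: 12.38
ee_pos: [0.5555, 0.1779, 0.0102]
eef_rot: [-3.137, 0.002, -1.413]
force: [0.6, -0.4, 1.2]
grip_width: 0.0434
```

carry_out --commands '[0.3,0,0,2,0,0,0,0.3,0,0,6,0,0,0,0.3,0,0,10,0,0,0,0.3,0,0,14,0,0,0,0.3,0,0,18,0,0,0,0.3,0,-4,19,0,0,0,0.3,-1,-8,19,0,0,0,0.3,-2,-12,19,0,0,0,0.3,-4,-16,19,0,0,0,0.3,-6,-20,19,0,0,0,0.3,-8,-24,19,0,0,0,0.3,-9.5,-28,19,0,0,0]'

```text
time_s: 13.38
ee_pos: [0.4627, -0.0939, 0.2003]
eef_rot: [-3.136, 0.001, -1.413]
force: [1.9, -0.5, -0.4]
grip_width: 0.0431
```

carry_out --commands '[0.3,0,-4,0,0,0,0,0.3,0,-8,0,0,0,0,0.3,0,-12,0,0,0,0,0.3,0,-12,0,0,0,0,0.3,0,-12,0,0,0,0,0.3,0,-12,0,0,0,0]'

```text
time_s: 13.88
ee_pos: [0.4626, -0.2135, 0.2002]
eef_rot: [-3.137, 0.002, -1.413]
force: [0.6, 1.2, -1.4]
grip_width: 0.0434
```

```bash
python3 held.py pics/w10.png; python3 spin.py pics/w11.png 0.138
```

```text
13.8833 [ 0.46255926 -0.21347536  0.20023036] [-3.13671434e+00  1.79515941e-03 -1.41304616e+00] [ 0.56200106  1.18003674 -1.44807281] 0.04344757186413111
expected px [[319.41005227 250.36212026]]
4388 tool min/max [-0.0299 -0.0211 -0.014 ] [ 0.0299  0.0228 -0.002 ] [262 210] [377 288]
0.57 [314.0, 117.3, 371.3, 174.6]
13.9833 [ 0.46283839 -0.21278191  0.2004494 ] [-3.13639812e+00  1.47414832e-03 -1.41130722e+00] [-0.1237236   0.79956354 -1.26956766] 0.04327782865741066
top 426 0.14946667828785817 enc (516.7647705078125, -221.17799377441406) 7.924929618835449 mean [ 0.51695709 -0.22100014  0.14944417] delta cm [ 5.4118694  -0.82182327]
rim 6992 0.10400732947738356 [ 0.51664277 -0.22160715] 0.035048073391589156
```

carry_out --commands '[0.3,2,-0.4,0,0,0,0,0.3,4,-0.8,0,0,0,0,0.3,5.35,-0.84,-1,0,0,0,0.3,5.35,-0.84,-2.5,0,0,0,0.3,5.35,-0.84,-3.3,0,0,0,0.3,5.35,-0.84,-3.3,0,0,0,0.3,5.35,-0.84,-3.3,0,0,0,0.3,5.35,-0.84,-3.3,0,0,0]'

```text
time_s: 14.7
ee_pos: [0.5165, -0.221, 0.1685]
eef_rot: [-3.135, 0.001, -1.411]
force: [-0.1, 0.3, -0.9]
grip_width: 0.0435
```

carry_out --commands '[0.3,-0.02,-0.02,-0.5,0,0,0,0.3,-0.02,-0.02,-1,0,0,0,0.3,-0.02,-0.02,-1.2,0,0,0,0.3,-0.02,-0.02,-1.4,0,0,0,0.3,-0.02,-0.02,-1.6,0,0,0,0.3,-0.02,-0.02,-1.6,0,0,0]'

```text
time_s: 15.2
ee_pos: [0.5162, -0.2212, 0.1521]
eef_rot: [-3.136, 0.001, -1.411]
force: [0.5, -0.2, -0.8]
grip_width: 0.0432
```

carry_out --commands '[0.3,0,0,-0.5,0,0,0,0.3,0,0,-1,0,0,0,0.3,0,0,-1.5,0,0,0,0.3,0,0,-2,0,0,0,0.3,0,0,-2.5,0,0,0,0.3,0,0,-2.8,0,0,0,0.3,0,0,-2.8,0,0,0]'

```text
time_s: 15.78
ee_pos: [0.5159, -0.221, 0.1232]
eef_rot: [-3.137, 0.002, -1.411]
force: [0.7, 0.3, -1.1]
grip_width: 0.0431
```

carry_out --commands '[0.3,0,0,-0.1,0,0,0,0.3,0,0,-0.2,0,0,0,0.3,0,0,-0.3,0,0,0,0.3,0,0,-0.37,0,0,0,0.3,0,0,-0.37,0,0,0,0.3,0,0,-0.37,0,0,0]'

```text
time_s: 16.28
ee_pos: [0.516, -0.2211, 0.1197]
eef_rot: [-3.136, 0.001, -1.411]
force: [0.2, -0.0, 0.0]
grip_width: 0.0432
```

carry_out --commands '[0.3,0,0,-0.05,0,0,0,0.3,0,0,-0.05,0,0,0,0.0,0,0,-0.05,0,0,0,-0.2,0,0,-0.05,0,0,0,-0.3,0,0,-0.05,0,0,0,-0.3,0,0,-0.05,0,0,0,-0.3,0,0,1,0,0,0,-0.3,0,0,3,0,0,0,-0.3,0,0,6,0,0,0,-0.3,-3,0,10,0,0,0,-0.3,-6,0,14,0,0,0,-0.3,-6,0,18,0,0,0]'

```text
time_s: 17.28
ee_pos: [0.4557, -0.2206, 0.2886]
eef_rot: [-3.138, 0.002, -1.411]
force: [1.6, 0.2, 0.5]
grip_width: 0.0609
```

carry_out --commands '[-0.3,0,8,0,0,0,0,-0.3,0,8,0,0,0,0,-0.3,0,8,0,0,0,0,-0.3,0,8,0,0,0,0,-0.3,0,8,0,0,0,0,-0.3,0,8,0,0,0,0]'

```text
time_s: 17.78
ee_pos: [0.4557, -0.1413, 0.2887]
eef_rot: [-3.138, 0.002, -1.412]
force: [-0.6, -0.0, 0.3]
grip_width: 0.0608
```

```bash
python3 dial.py pics/w12.png; python3 spin.py pics/w13.png 0.138; python3 - <<'E'
from h import *
im,d=viewer.camera('top'); i=viewer.camera_info('top')
a=cv2.resize(im[140:260,350:450],(500,600),interpolation=cv2.INTER_CUBIC)
b=cv2.imread('pics/w12.png'); 
b=cv2.resize(b[0:220,200:640],(800,400)) if 0 else b[0:260,340:640]
b=cv2.resize(b,(600,520)); cv2.imwrite('pics/w12c.png',b)
for r in nets.silhouettes('top','needle')[:2]: print(r['confidence'],r['extent'])
E
```

```text
17.7833 [ 0.4556775  -0.1413353   0.28870072] [-0.58787368 -0.04367102  0.26008818]
g [368   0  17  16 175] [375.6   6.9] W [ 0.6485 -0.1703  0.0777] [ 0.639 -0.18   0.073] [ 0.657 -0.161  0.083]
y [ 205  368  376   25 4394] [411.4 383.3] W [ 0.4724 -0.1579  0.4086] [ 0.086 -0.318 -0.001] [ 0.486 -0.036  0.421]
y [ 166  290   29   68 1012] [177.2 323.8] W [ 0.4759 -0.1066  0.4036] [ 0.465 -0.109  0.392] [ 0.483 -0.105  0.409]
y [ 445  290   29   68 1004] [462.2 324. ] W [ 0.4859 -0.1687  0.4036] [ 0.475 -0.171  0.391] [ 0.492 -0.167  0.409]
17.8333 [ 0.45564457 -0.14142206  0.28853762] [-3.13847812e+00  2.58944025e-03 -1.41213628e+00] [-0.71366117 -0.1747775  -0.35988728] 0.06105319445000988
top 217 0.14760670933109687 enc (516.4140625, -220.94039916992188) 8.087132453918457 mean [ 0.5165369  -0.2208096   0.14769409] delta cm [ 6.08923279 -7.93875372]
rim 3579 0.1026180153514283 [ 0.5165076  -0.22247203] 0.03537546596454134
0.44 [129.5, 261.9, 185.7, 293.3]
```

View pics/w12.png

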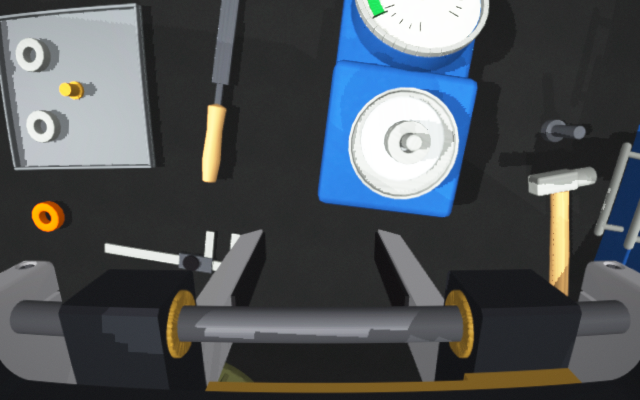

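Picture 9: two rings are on the spindle and two are in the tray, but the dial is cut off at the top. I'll shift forward to read it.

carry_out --commands '[-0.3,4,-2,0,0,0,0,-0.3,8,-4,0,0,0,0,-0.3,10,-4,0,0,0,0,-0.3,10,-4,0,0,0,0,-0.3,10,-4,0,0,0,0,-0.3,10,-4,0,0,0,0]'

```text
time_s: 18.48
ee_pos: [0.5552, -0.1813, 0.2882]
eef_rot: [-3.139, 0.003, -1.412]
force: [0.2, 0.3, -0.7]
grip_width: 0.0609
```

```bash
python3 dial.py pics/w14.png; python3 - <<'E'
import cv2
b=cv2.imread('pics/w14.png')[0:230,230:530]; cv2.imwrite('pics/w14c.png',cv2.resize(b,(780,598),interpolation=cv2.INTER_CUBIC))
E
```

```text
18.4833 [ 0.55515132 -0.18131785  0.28815163] [ 0.16045917  0.26035985 -0.74421113]
g [315  64  17  41 433] [322.   84.2] W [ 0.6604 -0.1668  0.0726] [ 0.639 -0.179  0.062] [ 0.682 -0.158  0.083]
r [328  79  37   5  77] [346.1  81.2] W [ 0.6676 -0.1926  0.0732] [ 0.662 -0.212  0.066] [ 0.673 -0.173  0.076]
r [376  76  13   5  56] [381.9  77.9] W [ 0.6781 -0.2316  0.0695] [ 0.675 -0.239  0.067] [ 0.681 -0.225  0.072]
y [ 205  368  376   25 4403] [411.6 383.3] W [ 0.5717 -0.1981  0.4078] [ 0.183 -0.403 -0.001] [ 0.585 -0.115  0.42 ]
y [ 166  290   29   69 1020] [177.2 323.8] W [ 0.5756 -0.1467  0.4031] [ 0.564 -0.149  0.39 ] [ 0.582 -0.145  0.409]
y [ 445  290   29   69 1009] [462.2 324. ] W [ 0.5854 -0.2087  0.403 ] [ 0.575 -0.211  0.391] [ 0.592 -0.207  0.409]
```

View pics/w14c.png

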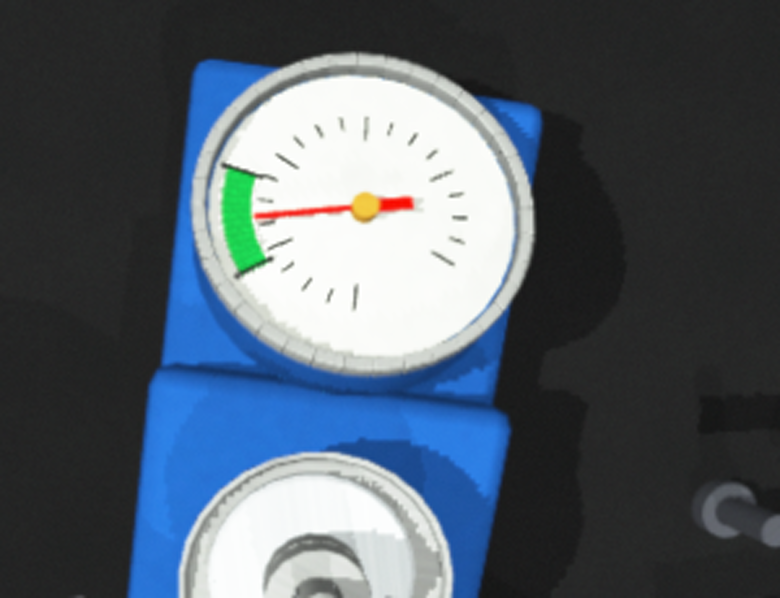

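Picture 10: the needle tip at (255,216) is in the middle of the green band, which spans (230,170) to (245,270). The gripper touches nothing, so I'm handing in.

```bash
python3 -c "
from h import *
print(ctrl.get_obs()['force'], ticket.hand_in())"
```

```text
the job is handed in; nothing more can be done
[-0.73122752  0.44662287 -0.61198978] None
```

I threaded two steel rings one after the other over the spindle, each lowered under force feedback and released only once it was resting. Total robot time was about 18.5 s. The other two rings are still in the tray, and the bush, the orange look-alikes, the band and everything else on the bench were not touched.

**Final checks:**
- The needle rests about in the middle of the green band.
- The spindle top fell from 151.3 to 149.3 to 147.7 mm, which fits two rings of roughly 115–140 g.
- The gripper was empty and clear of everything, about 0.29 m up, at hand-in.

**Disagreements:**
- My fit of the dish's rim to find its centre failed. I steered by the measured spindle top instead, and its position agreed to about 0.5 mm between looks.
- The network once reported only a ring outside the tray, most likely an orange look-alike, instead of the ring below the gripper. I located that ring from the depth image instead.

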